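# Load the table grill, then fit its control knob and hold it pressed in

## Task

Get the table grill ready to light. First lay the two frozen potato cakes from the wooden board flat in the two empty wells nearest the robot, one in each, so that the plate carries a full two-by-two grid; then take the loose control knob, turn it so that the flat in its bore matches the flat of the grill's D-shaped shaft, push it right home on the shaft and press it fully in against the spring. Finish while still holding the knob pressed in; leave the tin, the lemon and the spice jar alone.

Things in the scene. Friction and masses are not known exactly. Their poses are not given: they have to be found in the camera images.
- grill: grey table grill fast on the counter, 184 mm (x) by 270 mm (y); origin on the counter under its centre, front (-x) roughly towards the robot. On its left (+y) part a dark square plate, 176 mm, top at 60 mm, with 2 x 2 round wells at 84 mm pitch; on its right (-y) part a control panel, top at 46 mm, with an upright steel D-shaft at (0, -90 mm)
- well_front_left (a point): round well of the grill plate: the point is the centre of the well's flat floor, 55 mm above the counter. The well is 64 mm across and 5 mm deep (the plate's top is 60 mm above the counter). This one is in the front row (towards the robot), left; empty at the start
- well_front_right (a point): round well of the grill plate: the point is the centre of the well's flat floor, 55 mm above the counter. The well is 64 mm across and 5 mm deep (the plate's top is 60 mm above the counter). This one is in the front row (towards the robot), right; empty at the start
- well_back_left (a point): round well of the grill plate: the point is the centre of the well's flat floor, 55 mm above the counter. The well is 64 mm across and 5 mm deep (the plate's top is 60 mm above the counter). This one is in the back row, left; holds a cake at the start
- well_back_right (a point): round well of the grill plate: the point is the centre of the well's flat floor, 55 mm above the counter. The well is 64 mm across and 5 mm deep (the plate's top is 60 mm above the counter). This one is in the back row, right; holds a cake at the start
- cake_a: frozen potato cake, a rigid tan disc 54 mm across and 20 mm thick with bevelled edges; origin at the centre of its underside, z up. Starts on the wooden board, towards the board's +y end
- cake_b: frozen potato cake, a rigid tan disc 54 mm across and 20 mm thick with bevelled edges; origin at the centre of its underside, z up. Starts on the wooden board, towards the board's -y end
- cake_c: frozen potato cake, a rigid tan disc 54 mm across and 20 mm thick with bevelled edges; origin at the centre of its underside, z up. Already in the back left well, and must stay there
- cake_d: frozen potato cake, a rigid tan disc 54 mm across and 20 mm thick with bevelled edges; origin at the centre of its underside, z up. Already in the back right well, and must stay there
- board: wooden board fixed on the counter, 126 mm (x) by 142 mm (y), 14 mm thick, origin at the centre of its underside; carries two cakes side by side along its y, about 68 mm from centre to centre
- knob: loose black control knob, lying right way up on the counter: round skirt 47 mm across, 22 mm high; on it an upright grip bar 40 mm long (along the knob's x), 13 mm thick (y), its top 46 mm above the underside. Origin at the centre of the underside, z up, x to the pointer (small nose on the skirt's rim; a steel line in the bar's top runs to it). Bore: see knob_pointer
- knob_pointer (a point): tip of the knob's pointer nose, 28.5 mm from its axis, 11 mm above its underside; axes as the knob's. The knob's underside has a blind D-bore 16 mm deep, radius 11.2 mm, its flat on the pointer side 3.6 mm from the axis: the knob goes on when the pointer points where the shaft's flat faces (it slides on freely within about 7 degrees; over 20 degrees off it only goes on by force, a wrong fit)
- shaft_top (a point): top end of the D-shaft, on its axis; z up, x is the way the shaft's flat faces. Shaft 20 mm across, flat 2.5 mm from the axis, bevelled over the top 4 mm, 26 mm out of the panel (top 72 mm above the counter, unpressed). With the knob home its underside is 16 mm below this point. The shaft does not turn: its valve is locked
- shaft (a joint): how far the D-shaft is pressed down into the panel, m: 0 at rest, 0.008 fully in; the spring pushes back with 3 N at first and 8 N fully in
- tin: food tin 57 mm across, 72 mm high, standing behind the grill; bystander, leave alone
- lemon: yellow lemon, 71 mm long, lying behind the grill to the right; bystander, leave alone
- jar: spice jar 43 mm across, 100 mm high, with a white cap, standing behind the grill; bystander, leave alone
Mind the look-alikes: they are no part of the job. What is shaped like the knob but blue or pink is not meant.

How it is judged:
On the way, in this order (a step that is already met when the one before it is completed fails the run):
1. all four wells filled: the two cakes from the board lie flat in the front wells, one in each, let go, and the back two are still in theirs, before the knob goes on ((((horizontal distance between cake_a and well_front_left below 0.0065 m and z of cake_a in the frame of well_front_left below 0.0025 m and angle between cake_a's own z axis and vertical below 0.08 rad) and (horizontal distance between cake_b and well_front_right below 0.0065 m and z of cake_b in the frame of well_front_right below 0.0025 m and angle between cake_b's own z axis and vertical below 0.08 rad)) or ((horizontal distance between cake_b and well_front_left below 0.0065 m and z of cake_b in the frame of well_front_left below 0.0025 m and angle between cake_b's own z axis and vertical below 0.08 rad) and (horizontal distance between cake_a and well_front_right below 0.0065 m and z of cake_a in the frame of well_front_right below 0.0025 m and angle between cake_a's own z axis and vertical below 0.08 rad))) and horizontal distance between cake_c and well_back_left below 0.0065 m and z of cake_c in the frame of well_back_left below 0.0025 m and angle between each of cake_c, cake_d's own z axis and vertical below 0.08 rad and horizontal distance between cake_d and well_back_right below 0.0065 m and z of cake_d in the frame of well_back_right below 0.0025 m and contact force between the fingers and cake_a below 0.1 N and contact force between the fingers and cake_b below 0.1 N), for 0.2 s.
2. the knob is home on the D-shaft, its flat matching (horizontal distance between knob and shaft_top below 0.004 m and z of knob in the frame of shaft_top below -0.0135 m and x of knob_pointer in the frame of shaft_top above 0.02 m and angle between the x axis of knob and the x axis of shaft_top, either way round below 0.35 rad), for 0.1 s.
At the end, for the whole second after the job is handed in: a cake flat in each of the four wells (6.5 mm off centre, 2.5 mm off the floor at most); the knob on the shaft (4 mm off axis at most, 13.5 of 16 mm on, pointer where the flat faces, within 0.35 rad); the fingers hold the knob (over 2 N) with the shaft pressed in over 6 of 8 mm (all of step 1 and all of step 2 and value of joint shaft above 0.006 m and contact force between the fingers and knob above 2 N and linear speed of each of cake_a, cake_b, cake_c, cake_d below 0.02 m/s); the arm keeps its last pose, push and grip.
It fails at once if the food tin is pushed away (more than 30 mm) (distance of tin from where it was at the start of the episode above 0.03 m).
It fails at once if the lemon is pushed away (more than 30 mm) (distance of lemon from where it was at the start of the episode above 0.03 m).
It fails at once if the spice jar is pushed away (more than 30 mm) (distance of jar from where it was at the start of the episode above 0.03 m).
It also fails if it takes over 64 s, if anything falls off the work surface, if the arm or the gripper's body presses on something with over 40 N, if the wrist force passes 120 N, or if a joint passes its speed limit or range.

## Robot

A 7-joint arm with a two-finger parallel gripper is mounted at the origin on a cart in front of the work surface, level with it; the furniture and walls round the work are solid. World frame = base frame: x ahead of the robot, y to its left, z up, the work surface at z = 0. Lengths are in m, angles in rad, forces in N, time in s.
With the tool pointing down it reaches from about 0.425 to 0.925 m from the base axis. Payload 6.8 kg.
Tool frame: the origin (TCP) lies between the finger pads; the fingertips stand 11 mm ahead of it and the grasp point (between the pads) lies 8 mm behind it; z points along the fingers, y is the line along which they close (so a half turn about z gives the same grasp; the last joint's range is limited). The gripper opens to 85 mm and grips with 20 to 120 N. Pads are 22 mm wide; open, the fingers measure 114 mm over their backs; the gripper's body (76 mm by 85 mm) begins 54 mm behind the grasp point. The pads swing forward as they close: fully open they stand 13 mm farther back than shut.
Start: joints at [-1.302, 0.477, 0.022, 1.555, -0.011, 1.109, -0.083], TCP at [0.248, 0.628, 0.242] pointing down, gripper open.
Joint ranges: [-2.96, 2.96], [-0.34, 2.1], [-1.41, 1.46], [0.24, 2.44], [-1.37, 4.51], [0.17, 1.92], [-2.96, 2.96]. Speed limits (rad/s): [2.39, 2.39, 3.14, 3.14, 3.14, 3.14, 3.14].

## Interface

Orientations are given as a rotation vector (axis times angle).
In Python, from bench import r gives the robot as it stands.
- The arm moves only by the tool send_rows, never from a script. Its argument "deltas" is a list of rows, each an object of numbers: "dx", "dy", "dz": the shift along the world's x, y, z in mm; "rx", "ry", "rz": the turn, a rotation vector about the world's x, y, z in degrees. A call has 1 to 5 rows; each row is the pose to reach, as a shift and turn from the pose commanded when the call began; what a row does not reach only later rows make up. A row lasts 1/12 s, in which the tool goes at most 41.7 mm and 7.16 degrees, less where a joint would pass 70% of its speed; a pose out of reach is approached as far as the arm can. A call with a gripper value outside its range is refused whole. "jaw" is the finger opening in mm, from 0 to 85.4, set as the call begins (left out, the last holds). The fingers move at their own pace and stop on an object; "newtons" is the grip in N (left out, the last holds). Time passes only in rows, so rows that repeat a pose let the fingers close. It gives the time, the measured TCP pose, the force, the opening and the grip force at its end, in the units of the state.
- r.get_obs(): the state, without advancing time (a new reading comes with each control period).
- r.grab_frame(name): name is "scene" or "top"; returns a dict with "frame" (480x640x3 uint8, blue, green, red), "z_map" (480x640 float32, m along the optical axis (not along the pixel's ray), 0 where there is no reading), "vertical_fov" (degrees; the focal length in pixels is half the picture's height over the tangent of half this angle, whatever the lens; pixels are square), "cx", "cy" (the principal point, pixels), "xyz" and "orientation" of the camera in the world. Camera axes: x right, y down, z forward; pixel columns grow to the right and rows downward; lengths in m; the calibration is good to about 2 mm. A picture is of the moment at which its call begins.
- r.hand_in(): hands the job in; it is judged then, once.
The state is a dict: "clock": time; "joints": joint angles; "qvel": joint speeds; "tau": joint torques, N m; "tcp_pos": TCP position; "orientation": TCP orientation; "contact_force": force on the tool from outside, world axes, zero at the start; "moment": the same for the moment, N m; "grip_width": finger opening in m; "gripper_force": force on a finger pad.
Only numpy, scipy, OpenCV 4.12 (cv2) and the standard library are available. Lean on these libraries where they do the work, as an engineer would, in place of code of your own. Each camera call takes 0.05 s, during which the arm holds its last target. There are 200 camera calls.

## Working session

There is one attempt and no reset: what is moved stays moved. The work goes in short steps, Python scripts to look and compute and a tool call to move; the robot and the scene stay as the last step left them, time stands still between calls to the robot, and variables do not carry over. Pictures are saved under pics/ and viewed, at most 10 in all, crops included, and the job is handed in when it is done.

Besides the shell and the picture viewer there is one more tool, called after "Emit:" as name(argument=value, ...) on one line, values as JSON. send_rows: Moves the arm, as the interface text tells. Its arguments: {"type":"object","properties":{"deltas":{"type":"array","items":{"type":"object","properties":{"dx":{"type":"number"},"dy":{"type":"number"},"dz":{"type":"number"},"rx":{"type":"number"},"ry":{"type":"number"},"rz":{"type":"number"}}}},"jaw":{"type":"number"},"newtons":{"type":"number"}},"required":["deltas"]}

```bash
mkdir -p pics; cat > h.py <<'E'
import numpy as np, cv2
from scipy.spatial.transform import Rotation as R
from bench import r
def grab(n):
    f=r.grab_frame(n); h=f["frame"].shape[0]
    f["f"]=h/2/np.tan(np.radians(f["vertical_fov"])/2)
    o=np.array(f["orientation"]); f["R"]=R.from_rotvec(o).as_matrix() if o.shape==(3,) else (o if o.shape==(3,3) else R.from_quat(o).as_matrix())
    f["t"]=np.array(f["xyz"]); return f
def ray(f,u,v,z):
    d=f["R"]@np.array([(u-f["cx"])/f["f"],(v-f["cy"])/f["f"],1]); return f["t"]+d*(z-f["t"][2])/d[2]
def cloud(f):
    v,u=np.mgrid[0:480,0:640]; Z=f["z_map"]
    P=np.stack([(u-f["cx"])/f["f"]*Z,(v-f["cy"])/f["f"]*Z,Z],-1)@f["R"].T+f["t"]; P[Z==0]=np.nan; return P
E
python3 - <<'E'
from h import *
for n in("scene","top"):
    f=grab(n); cv2.imwrite(f"pics/{n}0.png",f["frame"]); print(n,f["xyz"],f["orientation"],f["f"],f["cx"],f["cy"]); 
    import pickle; pickle.dump(f,open(n+"0.pkl","wb"))
o=r.get_obs(); print(o)
E
```

```text
scene [-0.13231407 -0.65716659  1.03251417] [-2.18041034  0.92154919 -0.3936251 ] 553.3694580498873 325.0977794684267 250.021247902246
top [0.4701545  0.03949973 1.2116469 ] [-2.17613253  2.16504323 -0.10434319] 527.1763567042109 323.67546188761276 234.6831859910708
{'clock': 0.1, 'joints': array([-1.30211631,  0.47772924,  0.02232131,  1.55634065, -0.01154469,
        1.10933152, -0.0830814 ]), 'qvel': array([-0.00243129,  0.00031282, -0.00012039, -0.00501082, -0.0009614 ,
       -0.00026447,  0.00047736]), 'tau': array([ 4.16323935e-03, -5.97766113e+01,  1.61397457e+00, -2.81959426e+01,
        1.29264829e-02,  5.08202036e-03,  1.33233968e-05]), 'tcp_pos': array([0.24814464, 0.62717097, 0.24141963]), 'orientation': array([-5.88246072e-01, -3.08578003e+00,  2.61430441e-03]), 'contact_force': array([ 0.1252797 ,  0.33042593, -0.33182232]), 'moment': array([-0.01720042, -0.01287074, -0.01745088]), 'gripper_force': 0.0, 'grip_width': 0.08561390320124232}
```

View pics/top0.png

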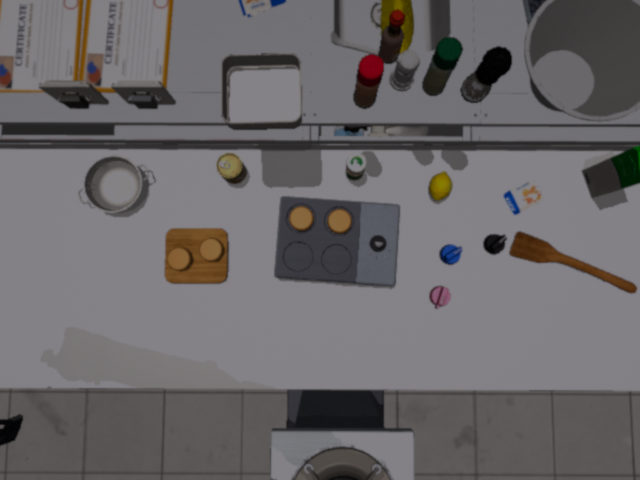

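View pics/scene0.png

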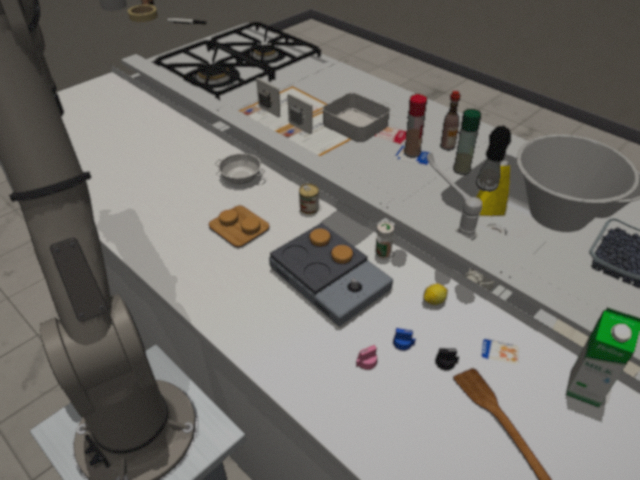

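The top view shows the board cakes at (179,259) and (211,250), and the empty wells at (299,256) and (336,260). The shaft is at (378,243) and the black knob at (495,243). The blue and pink decoys are at (451,254) and (440,296). The scene view agrees.

```bash
cat > m.py <<'E'
from h import *
import pickle
f=pickle.load(open("top0.pkl","rb")); g=pickle.load(open("scene0.pkl","rb")); P=cloud(f); I=f["frame"]
hsv=cv2.cvtColor(I,cv2.COLOR_BGR2HSV)
def med(u,v): return np.nanmedian(P[v-2:v+3,u-2:u+3].reshape(-1,3),0).round(4)
for n,(u,v) in dict(cakeA=(179,259),cakeB=(211,250),c=(301,217),d=(339,220),fl=(299,256),fr=(336,260),shaft=(378,243),panel=(378,270),knob=(495,243),counter=(250,320),board=(195,275)).items(): print(n,med(u,v),hsv[v,u],I[v,u])
def blobs(m,z,lo=80):
    n,l,s,c=cv2.connectedComponentsWithStats(m.astype(np.uint8))
    for i in range(1,n):
        if s[i,4]>lo:
            cn=max(cv2.findContours((l==i).astype(np.uint8),cv2.RETR_EXTERNAL,cv2.CHAIN_APPROX_NONE)[0],key=len)
            print(s[i],c[i].round(1),ray(f,*c[i],z).round(4),"circ",ray(f,*cv2.minEnclosingCircle(cn)[0],z).round(4),round(cv2.minEnclosingCircle(cn)[1],1))
for z0,z1,zz in((.026,.045,.034),(.066,.085,.075)):
    print("height",zz); blobs((P[...,2]>z0)&(P[...,2]<z1)&(np.arange(640)<420)&(np.arange(480)[:,None]>200)&(np.arange(480)[:,None]<300)&(hsv[...,1]>110),zz)
m=(P[...,2]>.03)&(P[...,2]<.1); 
m[:190]=0;m[290:]=0;m[:,:270]=0;m[:,410:]=0
c=max(cv2.findContours(m.astype(np.uint8),cv2.RETR_EXTERNAL,cv2.CHAIN_APPROX_NONE)[0],key=len)
b=cv2.boxPoints(cv2.minAreaRect(c)); print(b,[ray(f,*p,.055).round(4) for p in b])
def crop(I,x,y,w,h,k,n):
    c=cv2.resize(I[y:y+h,x:x+w],None,fx=k,fy=k,interpolation=cv2.INTER_CUBIC); cv2.imwrite(n,np.clip(c*1.8,0,255).astype(np.uint8))
a=cv2.resize(I[190:295,270:410],None,fx=5,fy=5,interpolation=cv2.INTER_CUBIC)
k=cv2.resize(I[220:270,470:520],None,fx=5,fy=5,interpolation=cv2.INTER_CUBIC)
s=cv2.resize(I[228:258,363:393],None,fx=8,fy=8,interpolation=cv2.INTER_CUBIC); 
W=np.zeros((595,800,3),np.uint8); W[:525,:700]=a; W[:240,550:790]=0; W[:240,550:790]=s; W[345:595,550:800]=k
cv2.imwrite("pics/crop.png",np.clip(W*1.5,0,255).astype(np.uint8))
E
python3 m.py
```

```text
cakeA [0.5294 0.3647 0.033 ] [ 16 153 135] [ 54  96 135]
cakeB [0.5498 0.2936 0.0333] [ 16 145 135] [ 58 100 135]
c [0.62   0.091  0.0758] [ 17 141 134] [ 60 103 134]
d [0.6138 0.0084 0.0741] [ 17 144 135] [ 59 101 135]
fl [0.5361 0.0955 0.0545] [120  24  64] [64 58 58]
fr [0.5277 0.0143 0.0537] [124  27  65] [65 58 59]
shaft [ 0.5644 -0.0764  0.0711] [156  12 106] [105 101 106]
panel [ 0.5066 -0.0787  0.0454] [112  29  97] [97 89 86]
knob [ 0.5678 -0.3397  0.0445] [143  64  16] [16 12 15]
counter [0.3932 0.2079 0.0018] [132   9 135] [135 130 132]
board [0.4942 0.3327 0.0132] [ 15 182 109] [ 31  71 109]
height 0.034
[199 238  24  23 445] [210.5 249. ] [0.552 0.295 0.034] circ [0.552  0.2949 0.034 ] 12.1
[167 247  24  24 447] [178.5 258.2] [0.531  0.3658 0.034 ] circ [0.531  0.3657 0.034 ] 12.1
height 0.075
[289 206  24  25 453] [300.6 217.9] [0.6179 0.0918 0.075 ] circ [0.6177 0.0916 0.075 ] 12.0
[327 209  25  24 456] [339.  220.6] [0.6124 0.0084 0.075 ] circ [0.6124 0.0084 0.075 ] 12.1
[[273.31976 277.52286]
 [279.19287 195.29948]
 [400.64465 203.97461]
 [394.77155 286.198  ]] [array([0.4887, 0.1513, 0.055 ]), array([0.6708, 0.1409, 0.055 ]), array([ 0.6527, -0.1287,  0.055 ]), array([ 0.4712, -0.1142,  0.055 ])]
```

View pics/crop.png

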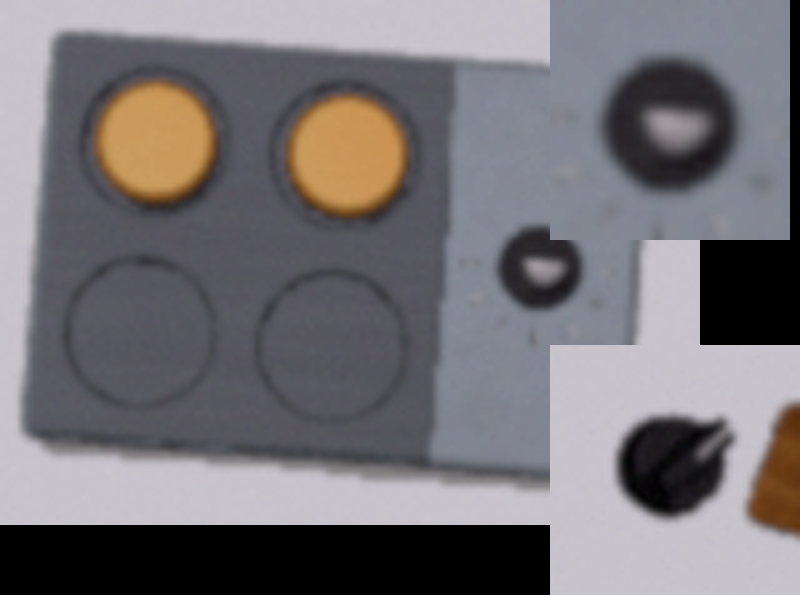

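Emit:
send_rows(deltas=[{"dx": 28,"dy": -26,"dz": -8,"rz": -5.2},{"dx": 56,"dy": -52,"dz": -16,"rz": -10.4},{"dx": 84,"dy": -78,"dz": -24,"rz": -15.6},{"dx": 112,"dy": -104,"dz": -32,"rz": -20.8},{"dx": 140,"dy": -130,"dz": -40,"rz": -26}], jaw=75, newtons=30)

```text
$.deltas[0]: bad value
```

Emit:
send_rows(deltas=[{"dx": 28,"dy": -26,"dz": -12,"rz": -5.2},{"dx": 57,"dy": -52,"dz": -24,"rz": -10.4},{"dx": 85,"dy": -79,"dz": -36,"rz": -15.6},{"dx": 114,"dy": -105,"dz": -48,"rz": -20.8},{"dx": 143,"dy": -131,"dz": -60,"rz": -26}])

```text
$.deltas[0]: bad value
```

```bash
cat > m2.py <<'E'
from h import *
import pickle
f=pickle.load(open("top0.pkl","rb")); g=pickle.load(open("scene0.pkl","rb"))
G=cv2.cvtColor(f["frame"],cv2.COLOR_BGR2GRAY)
for n,(u,v) in dict(fl=(298,256),fr=(336,259),bl=(301,218),br=(339.6,220.7)).items():
    # ring: darkest radius along each direction, on upscaled gray
    pts=[]
    for a in np.linspace(0,2*np.pi,60,endpoint=False):
        rr=np.arange(13,17.5,.2); m=cv2.remap(G,(u+rr*np.cos(a)).astype(np.float32),(v+rr*np.sin(a)).astype(np.float32),cv2.INTER_CUBIC).ravel(); 
        if m.min()<np.median(m)-3: i=m.argmin(); pts.append([u+rr[i]*np.cos(a),v+rr[i]*np.sin(a)])
    e=cv2.fitEllipse(np.array(pts,np.float32)); print(n,len(pts),np.round(e[0],1),np.round(e[1],1),ray(f,*e[0],.06).round(4))
# shaft top
for nm,h,(u0,v0),w in(("top",f,(378,243),10),("scene",g,(355,287),10)):
    I=cv2.cvtColor(h["frame"],cv2.COLOR_BGR2GRAY)[v0-w:v0+w,u0-w:u0+w]; print(nm); print(I)
E
python3 m2.py; python3 - <<'E'
from h import *
o=r.get_obs(); print(o["clock"],o["tcp_pos"],R.from_rotvec(o["orientation"]).as_matrix()[:,1],o["contact_force"],o["grip_width"])
E
```

```text
fl 54 [297.6 256.1] [28.9 29.3] [0.5356 0.0984 0.06  ]
fr 56 [335.9 258.8] [29.1 29.2] [0.5301 0.0147 0.06  ]
bl 58 [300.3 217.5] [27.1 28.8] [0.6207 0.0932 0.06  ]
br 57 [338.7 220. ] [26.7 28.7] [0.6155 0.0087 0.06  ]
top
[[ 91  92  92  92  92  91  91  93  92  92  91  92  92  92  91  91  91  91
   92  92]
 [ 90  91  91  92  92  89  88  86  85  84  84  86  87  88  90  91  91  92
   91  91]
 [ 91  90  91  92  90  83  70  63  59  56  55  59  68  73  81  89  90  91
   91  91]
 [ 91  90  90  88  81  66  48  40  34  32  31  35  42  49  62  79  88  91
   91  90]
 [ 92  90  87  75  60  42  31  26  27  26  27  27  28  30  38  58  78  88
   91  91]
 [ 92  90  81  60  39  28  28  28  27  27  26  27  29  27  27  37  60  80
   89  91]
 [ 91  87  70  45  28  27  27  28  29  27  27  27  26  26  28  28  41  63
   83  91]
 [ 90  82  56  32  28  27  29  30  31  30  30  28  27  27  26  27  33  52
   77  89]
 [ 88  75  47  29  28  29  37  51  56  56  52  47  42  39  33  30  28  42
   68  86]
 [ 86  66  40  25  26  30  49  76  92  94  89  81  75  68  54  36  27  36
   64  84]
 [ 84  62  36  26  27  29 
[... 1966 characters left out ...]
 35  35  35  38  32  35  41  50  67  87 100
  111 113]
 [110 111 109 102  90  79  68  58  48  48  48  48  56  65  76  89 100 108
  110 115]
 [109 109 111 110 107 102  95  84  77  73  77  77  85  91  97 104 111 109
  110 111]
 [108 109 110 112 112 108 105 102  98  99  98  98 104 107 108 109 111 111
  107 109]
 [109 113 113 113 112 111 111 109 110 110 111 108 109 109 111 112 111 110
  106 108]
 [111 112 111 110 111 111 109 111 113 114 113 112 108 109 109 112 113 110
  109 108]
 [113 113 111 113 110 108 110 109 113 114 114 113 104 106 110 112 113 113
  113 110]]
0.1 [0.24814464 0.62717097 0.24141963] [ 0.36789268  0.92986674 -0.00168048] [ 0.1252797   0.33042593 -0.33182232] 0.08561390320124232
```

The row was refused, so I'll try again with all six fields in each row.

Emit:
send_rows(deltas=[{"dx": 28,"dy": -26,"dz": -8,"rx": 0,"ry": 0,"rz": -5.2},{"dx": 56,"dy": -52,"dz": -16,"rx": 0,"ry": 0,"rz": -10.4},{"dx": 84,"dy": -78,"dz": -24,"rx": 0,"ry": 0,"rz": -15.6},{"dx": 112,"dy": -104,"dz": -32,"rx": 0,"ry": 0,"rz": -20.8},{"dx": 140,"dy": -130,"dz": -40,"rx": 0,"ry": 0,"rz": -26}], jaw=75, newtons=30)

```text
clock: 0.52
tcp_pos: [0.3892, 0.496, 0.2017]
orientation: [-1.274, -2.872, 0.001]
contact_force: [0.1, 1.3, -0.5]
grip_width: 0.0749
gripper_force: 0.0
```

Emit:
send_rows(deltas=[{"dx": 28,"dy": -26,"dz": -12,"rx": 0,"ry": 0,"rz": -5.2},{"dx": 57,"dy": -52,"dz": -24,"rx": 0,"ry": 0,"rz": -10.4},{"dx": 85,"dy": -79,"dz": -36,"rx": 0,"ry": 0,"rz": -15.6},{"dx": 114,"dy": -105,"dz": -48,"rx": 0,"ry": 0,"rz": -20.8},{"dx": 143,"dy": -131,"dz": -60,"rx": 0,"ry": 0,"rz": -26}])

```text
clock: 0.93
tcp_pos: [0.5322, 0.3651, 0.1415]
orientation: [-1.887, -2.512, 0.001]
contact_force: [1.0, 0.5, 0.2]
grip_width: 0.0751
gripper_force: 0.0
```

Emit:
send_rows(deltas=[{"dx": -1,"dy": 1,"dz": -40,"rx": 0,"ry": 0,"rz": 0},{"dx": -1,"dy": 1,"dz": -78,"rx": 0,"ry": 0,"rz": 0},{"dx": -1,"dy": 1,"dz": -100,"rx": 0,"ry": 0,"rz": 0},{"dx": -1,"dy": 1,"dz": -111,"rx": 0,"ry": 0,"rz": 0},{"dx": -1,"dy": 1,"dz": -111,"rx": 0,"ry": 0,"rz": 0}])

```text
clock: 1.35
tcp_pos: [0.5285, 0.3665, 0.0283]
orientation: [-1.881, -2.515, 0.008]
contact_force: [-0.4, 0.6, -0.0]
grip_width: 0.0749
gripper_force: 0.0
```

Emit:
send_rows(deltas=[{"dx": 0,"dy": 0,"dz": 0,"rx": 0,"ry": 0,"rz": 0},{"dx": 0,"dy": 0,"dz": 0,"rx": 0,"ry": 0,"rz": 0},{"dx": 0,"dy": 0,"dz": 0,"rx": 0,"ry": 0,"rz": 0},{"dx": 0,"dy": 0,"dz": 0,"rx": 0,"ry": 0,"rz": 0},{"dx": 0,"dy": 0,"dz": 0,"rx": 0,"ry": 0,"rz": 0}], jaw=45, newtons=30)

```text
clock: 1.77
tcp_pos: [0.5316, 0.3686, 0.0335]
orientation: [1.881, 2.515, 0.006]
contact_force: [0.2, -0.7, 7.6]
grip_width: 0.0509
gripper_force: 32.1
```

```bash
python3 - <<'E'
from h import *
f=grab("scene");g=grab("top")
a=cv2.resize(f["frame"][170:260,190:290],None,fx=4,fy=4,interpolation=cv2.INTER_CUBIC)
b=cv2.resize(g["frame"][210:300,140:240],None,fx=4,fy=4,interpolation=cv2.INTER_CUBIC)
cv2.imwrite("pics/g1.png",np.clip(np.hstack([a,b])*1.6,0,255).astype(np.uint8))
o=r.get_obs();print(o["tcp_pos"],o["contact_force"],o["moment"],o["grip_width"])
E
```

```text
[0.53162667 0.36866457 0.03348693] [-1.32605198 -0.16889834  6.41189008] [-0.04693079  0.07901241  0.03230974] 0.05113936868003101
```

View pics/g1.png

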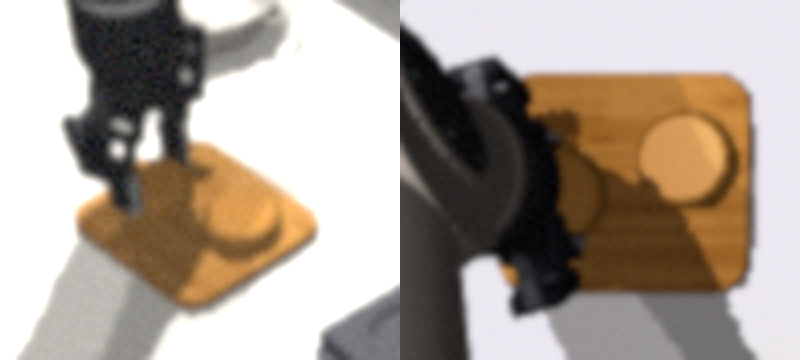

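The upward force and the 51 mm width suggest the pads are on the upper bevel. I'll reopen, go lower and grip again.

Emit:
send_rows(deltas=[{"dx": 0,"dy": 0,"dz": 0,"rx": 0,"ry": 0,"rz": 0},{"dx": 0,"dy": 0,"dz": 0,"rx": 0,"ry": 0,"rz": 0},{"dx": 0,"dy": 0,"dz": -4,"rx": 0,"ry": 0,"rz": 0},{"dx": 0,"dy": 0,"dz": -4,"rx": 0,"ry": 0,"rz": 0},{"dx": 0,"dy": 0,"dz": -4,"rx": 0,"ry": 0,"rz": 0}], jaw=70)

```text
clock: 2.28
tcp_pos: [0.53, 0.3674, 0.0268]
orientation: [-1.882, -2.516, 0.001]
contact_force: [0.0, -0.5, 0.8]
grip_width: 0.0699
gripper_force: 0.0
```

Emit:
send_rows(deltas=[{"dx": 0,"dy": 0,"dz": 0,"rx": 0,"ry": 0,"rz": 0},{"dx": 0,"dy": 0,"dz": 0,"rx": 0,"ry": 0,"rz": 0},{"dx": 0,"dy": 0,"dz": 0,"rx": 0,"ry": 0,"rz": 0},{"dx": 0,"dy": 0,"dz": 0,"rx": 0,"ry": 0,"rz": 0},{"dx": 0,"dy": 0,"dz": 0,"rx": 0,"ry": 0,"rz": 0}], jaw=45)

```text
clock: 2.7
tcp_pos: [0.5305, 0.3676, 0.0275]
orientation: [1.882, 2.516, 0.0]
contact_force: [-1.3, -1.0, 3.6]
grip_width: 0.0522
gripper_force: 31.8
```

Emit:
send_rows(deltas=[{"dx": 0,"dy": 0,"dz": 0,"rx": 0,"ry": 0,"rz": 0},{"dx": 0,"dy": 0,"dz": 0,"rx": 0,"ry": 0,"rz": 0},{"dx": 0,"dy": 0,"dz": -3,"rx": 0,"ry": 0,"rz": 0},{"dx": 0,"dy": 0,"dz": -3,"rx": 0,"ry": 0,"rz": 0},{"dx": 0,"dy": 0,"dz": -3,"rx": 0,"ry": 0,"rz": 0}], jaw=65)

```text
clock: 3.12
tcp_pos: [0.5301, 0.3675, 0.0238]
orientation: [-1.881, -2.516, 0.001]
contact_force: [0.6, -0.0, 0.0]
grip_width: 0.0651
gripper_force: 0.0
```

Emit:
send_rows(deltas=[{"dx": 0,"dy": 0,"dz": 0,"rx": 0,"ry": 0,"rz": 0},{"dx": 0,"dy": 0,"dz": 0,"rx": 0,"ry": 0,"rz": 0},{"dx": 0,"dy": 0,"dz": 0,"rx": 0,"ry": 0,"rz": 0},{"dx": 0,"dy": 0,"dz": 0,"rx": 0,"ry": 0,"rz": 0},{"dx": 0,"dy": 0,"dz": 0,"rx": 0,"ry": 0,"rz": 0}], jaw=45)

```text
clock: 3.53
tcp_pos: [0.5305, 0.3677, 0.0245]
orientation: [1.882, 2.516, 0.0]
contact_force: [-0.6, 0.2, 2.2]
grip_width: 0.0521
gripper_force: 31.7
```

Emit:
send_rows(deltas=[{"dx": 0,"dy": 0,"dz": 0,"rx": 0,"ry": 0,"rz": 0},{"dx": 0,"dy": 0,"dz": 0,"rx": 0,"ry": 0,"rz": 0},{"dx": 0,"dy": 0,"dz": 3,"rx": 0,"ry": 0,"rz": 0},{"dx": 0,"dy": 0,"dz": 3,"rx": 0,"ry": 0,"rz": 0}], jaw=65)

```text
clock: 3.87
tcp_pos: [0.5305, 0.3678, 0.0277]
orientation: [1.882, 2.516, 0.001]
contact_force: [-0.4, 0.3, -1.1]
grip_width: 0.0648
gripper_force: 0.0
```

Emit:
send_rows(deltas=[{"dx": 0,"dy": 0,"dz": 0,"rx": 0,"ry": 0,"rz": 0},{"dx": 0,"dy": 0,"dz": 0,"rx": 0,"ry": 0,"rz": 0},{"dx": 0,"dy": 0,"dz": 0,"rx": 0,"ry": 0,"rz": 0},{"dx": 0,"dy": 0,"dz": 0,"rx": 0,"ry": 0,"rz": 0},{"dx": 0,"dy": 0,"dz": 0,"rx": 0,"ry": 0,"rz": 0}], jaw=45)

```text
clock: 4.28
tcp_pos: [0.5305, 0.3678, 0.0279]
orientation: [-1.882, -2.516, -0.001]
contact_force: [-1.6, -0.6, 5.1]
grip_width: 0.0523
gripper_force: 31.3
```

Emit:
send_rows(deltas=[{"dx": 0,"dy": 0,"dz": 20,"rx": 0,"ry": 0,"rz": 0},{"dx": 0,"dy": 0,"dz": 55,"rx": 0,"ry": 0,"rz": 0},{"dx": 0,"dy": 0,"dz": 90,"rx": 0,"ry": 0,"rz": 0},{"dx": 1,"dy": -30,"dz": 105,"rx": 0,"ry": 0,"rz": 0},{"dx": 2,"dy": -67,"dz": 105,"rx": 0,"ry": 0,"rz": 0}])

```text
clock: 4.7
tcp_pos: [0.5341, 0.3053, 0.1366]
orientation: [1.873, 2.52, 0.015]
contact_force: [1.5, -1.1, -1.5]
grip_width: 0.0522
gripper_force: 32.1
```

Emit:
send_rows(deltas=[{"dx": 1,"dy": -40,"dz": 0,"rx": 0,"ry": 0,"rz": 0},{"dx": 1,"dy": -80,"dz": 0,"rx": 0,"ry": 0,"rz": 0},{"dx": 2,"dy": -120,"dz": 0,"rx": 0,"ry": 0,"rz": 0},{"dx": 2,"dy": -160,"dz": 0,"rx": 0,"ry": 0,"rz": 0},{"dx": 3,"dy": -199,"dz": 0,"rx": 0,"ry": 0,"rz": 0}])

```text
clock: 5.12
tcp_pos: [0.5348, 0.0996, 0.1323]
orientation: [-1.882, -2.516, 0.0]
contact_force: [0.8, -0.5, -0.7]
grip_width: 0.0519
gripper_force: 32.1
```

Emit:
send_rows(deltas=[{"dx": 0,"dy": 0,"dz": -30,"rx": 0,"ry": 0,"rz": 0},{"dx": 0,"dy": 0,"dz": -50,"rx": 0,"ry": 0,"rz": 0},{"dx": 0,"dy": 0,"dz": -57,"rx": 0,"ry": 0,"rz": 0},{"dx": 0,"dy": 0,"dz": -61,"rx": 0,"ry": 0,"rz": 0},{"dx": 0,"dy": 0,"dz": -61,"rx": 0,"ry": 0,"rz": 0}])

```text
clock: 5.53
tcp_pos: [0.5351, 0.1021, 0.0709]
orientation: [-1.88, -2.516, 0.001]
contact_force: [-0.7, 0.2, -1.0]
grip_width: 0.0522
gripper_force: 32.1
```

Emit:
send_rows(deltas=[{"dx": 0,"dy": 0,"dz": -1,"rx": 0,"ry": 0,"rz": 0},{"dx": 0,"dy": 0,"dz": -2.5,"rx": 0,"ry": 0,"rz": 0},{"dx": 0,"dy": 0,"dz": -2.5,"rx": 0,"ry": 0,"rz": 0}])

```text
clock: 5.78
tcp_pos: [0.5358, 0.1022, 0.0694]
orientation: [1.88, 2.516, 0.002]
contact_force: [0.1, 0.5, -1.3]
grip_width: 0.0516
gripper_force: 32.1
```

Emit:
send_rows(deltas=[{"dx": 0,"dy": -2,"dz": -0.5,"rx": 0,"ry": 0,"rz": 0},{"dx": 0,"dy": -2,"dz": -1,"rx": 0,"ry": 0,"rz": 0},{"dx": 0,"dy": -2,"dz": -1,"rx": 0,"ry": 0,"rz": 0}])

```text
clock: 6.03
tcp_pos: [0.5359, 0.1, 0.0688]
orientation: [1.881, 2.516, 0.002]
contact_force: [-1.3, 0.7, 6.8]
grip_width: 0.0519
gripper_force: 32.8
```

Emit:
send_rows(deltas=[{"dx": 0,"dy": 0,"dz": 0,"rx": 0,"ry": 0,"rz": 0},{"dx": 0,"dy": 0,"dz": 0,"rx": 0,"ry": 0,"rz": 0},{"dx": 0,"dy": 0,"dz": 0,"rx": 0,"ry": 0,"rz": 0}], jaw=64)

```text
clock: 6.28
tcp_pos: [0.5354, 0.0995, 0.0679]
orientation: [1.882, 2.515, 0.0]
contact_force: [-0.2, 0.5, -0.2]
grip_width: 0.0638
gripper_force: 0.0
```

Emit:
send_rows(deltas=[{"dx": 0,"dy": 0,"dz": 15,"rx": 0,"ry": 0,"rz": 0},{"dx": 0,"dy": 0,"dz": 50,"rx": 0,"ry": 0,"rz": 0},{"dx": 0,"dy": 30,"dz": 70,"rx": 0,"ry": 0,"rz": 0},{"dx": 4,"dy": 68,"dz": 70,"rx": 0,"ry": 0,"rz": 0},{"dx": 8,"dy": 108,"dz": 70,"rx": 0,"ry": 0,"rz": 0}])

```text
clock: 6.7
tcp_pos: [0.5447, 0.2078, 0.1398]
orientation: [1.885, 2.511, 0.005]
contact_force: [0.6, -0.2, -0.5]
grip_width: 0.064
gripper_force: 0.0
```

Emit:
send_rows(deltas=[{"dx": 4,"dy": 40,"dz": 0,"rx": 0,"ry": 0,"rz": 0},{"dx": 9,"dy": 80,"dz": 0,"rx": 0,"ry": 0,"rz": 0},{"dx": 9,"dy": 87,"dz": 0,"rx": 0,"ry": 0,"rz": 0},{"dx": 9,"dy": 87,"dz": 0,"rx": 0,"ry": 0,"rz": 0}], jaw=70)

```text
clock: 7.03
tcp_pos: [0.5513, 0.2995, 0.1373]
orientation: [-1.873, -2.521, -0.002]
contact_force: [0.5, 0.1, -0.9]
grip_width: 0.0701
gripper_force: 0.0
```

```bash
cat > m3.py <<'E'
from h import *
f=grab("top"); P=cloud(f); hsv=cv2.cvtColor(f["frame"],cv2.COLOR_BGR2HSV)
m=((hsv[...,1]>110)&(hsv[...,0]<25)&(P[...,2]>.066)&(P[...,2]<.085)); m[:190]=0;m[300:]=0;m[:,:270]=0;m[:,410:]=0
n,l,s,c=cv2.connectedComponentsWithStats(m.astype(np.uint8))
for i in range(1,n):
    if s[i,4]>80: print(s[i],c[i].round(1),ray(f,*c[i],.075).round(4),np.nanmedian(P[l==i][:,2]).round(4))
cv2.imwrite("pics/last_top.png",f["frame"])
o=r.get_obs();print(o["tcp_pos"],o["grip_width"])
E
python3 m3.py
```

```text
[289 206  24  24 454] [300.7 217.9] [0.618  0.0917 0.075 ] 0.0739
[328 209  24  24 452] [339.  220.6] [0.6123 0.0085 0.075 ] 0.074
[285 244  25  25 465] [296.9 256. ] [0.5349 0.0991 0.075 ] 0.0739
[0.55175706 0.29616193 0.13728175] 0.06997887583597343
```

Cake A lies in the front left well: it's at (0.535, 0.099) and level with the back cakes. Cake B is next.

Emit:
send_rows(deltas=[{"dx": 0,"dy": 0,"dz": -40,"rx": 0,"ry": 0,"rz": 0},{"dx": 0,"dy": 0,"dz": -80,"rx": 0,"ry": 0,"rz": 0},{"dx": 0,"dy": 0,"dz": -103,"rx": 0,"ry": 0,"rz": 0},{"dx": 0,"dy": 0,"dz": -110,"rx": 0,"ry": 0,"rz": 0},{"dx": 0,"dy": 0,"dz": -110,"rx": 0,"ry": 0,"rz": 0}])

```text
clock: 7.5
tcp_pos: [0.5514, 0.2919, 0.026]
orientation: [-1.884, -2.513, 0.007]
contact_force: [-0.3, 0.9, 0.9]
grip_width: 0.0698
gripper_force: 0.0
```

Emit:
send_rows(deltas=[{"dx": 0,"dy": 0,"dz": 0,"rx": 0,"ry": 0,"rz": 0},{"dx": 0,"dy": 0,"dz": 0,"rx": 0,"ry": 0,"rz": 0},{"dx": 0,"dy": 0,"dz": 0,"rx": 0,"ry": 0,"rz": 0},{"dx": 0,"dy": 0,"dz": 0,"rx": 0,"ry": 0,"rz": 0},{"dx": 0,"dy": 0,"dz": 0,"rx": 0,"ry": 0,"rz": 0}], jaw=45)

```text
clock: 7.92
tcp_pos: [0.5538, 0.295, 0.0299]
orientation: [1.881, 2.514, 0.005]
contact_force: [-1.2, -1.6, 7.1]
grip_width: 0.0517
gripper_force: 32.1
```

Emit:
send_rows(deltas=[{"dx": 0,"dy": 0,"dz": 0,"rx": 0,"ry": 0,"rz": 0},{"dx": 0,"dy": 0,"dz": 0,"rx": 0,"ry": 0,"rz": 0},{"dx": 0,"dy": 0,"dz": -1.5,"rx": 0,"ry": 0,"rz": 0},{"dx": 0,"dy": 0,"dz": -1.5,"rx": 0,"ry": 0,"rz": 0}], jaw=65)

```text
clock: 8.25
tcp_pos: [0.5521, 0.2948, 0.0261]
orientation: [-1.881, -2.516, 0.0]
contact_force: [-0.3, -0.8, -0.3]
grip_width: 0.065
gripper_force: 0.0
```

Emit:
send_rows(deltas=[{"dx": 0,"dy": 0,"dz": 0,"rx": 0,"ry": 0,"rz": 0},{"dx": 0,"dy": 0,"dz": 0,"rx": 0,"ry": 0,"rz": 0},{"dx": 0,"dy": 0,"dz": 0,"rx": 0,"ry": 0,"rz": 0},{"dx": 0,"dy": 0,"dz": 0,"rx": 0,"ry": 0,"rz": 0},{"dx": 0,"dy": 0,"dz": 0,"rx": 0,"ry": 0,"rz": 0}], jaw=45)

```text
clock: 8.67
tcp_pos: [0.5522, 0.2947, 0.0265]
orientation: [-1.881, -2.516, 0.0]
contact_force: [-2.4, -0.1, 5.5]
grip_width: 0.0523
gripper_force: 31.6
```

Emit:
send_rows(deltas=[{"dx": 0,"dy": 0,"dz": 20,"rx": 0,"ry": 0,"rz": 0},{"dx": 0,"dy": 0,"dz": 55,"rx": 0,"ry": 0,"rz": 0},{"dx": 0,"dy": 0,"dz": 90,"rx": 0,"ry": 0,"rz": 0},{"dx": -2,"dy": -30,"dz": 105,"rx": 0,"ry": 0,"rz": 0},{"dx": -5,"dy": -67,"dz": 105,"rx": 0,"ry": 0,"rz": 0}])

```text
clock: 9.08
tcp_pos: [0.5498, 0.2318, 0.1352]
orientation: [1.873, 2.519, 0.014]
contact_force: [1.8, -0.3, -1.8]
grip_width: 0.0524
gripper_force: 32.0
```

Emit:
send_rows(deltas=[{"dx": -3,"dy": -40,"dz": 0,"rx": 0,"ry": 0,"rz": 0},{"dx": -6,"dy": -80,"dz": 0,"rx": 0,"ry": 0,"rz": 0},{"dx": -9,"dy": -120,"dz": 0,"rx": 0,"ry": 0,"rz": 0},{"dx": -13,"dy": -160,"dz": 0,"rx": 0,"ry": 0,"rz": 0},{"dx": -17,"dy": -200,"dz": 0,"rx": 0,"ry": 0,"rz": 0}])

```text
clock: 9.5
tcp_pos: [0.5299, 0.0258, 0.1312]
orientation: [1.881, 2.516, 0.0]
contact_force: [1.2, -0.9, -1.2]
grip_width: 0.052
gripper_force: 31.9
```

Emit:
send_rows(deltas=[{"dx": -1,"dy": -12,"dz": 0,"rx": 0,"ry": 0,"rz": 0},{"dx": -1,"dy": -12,"dz": 0,"rx": 0,"ry": 0,"rz": 0},{"dx": -1,"dy": -12,"dz": 0,"rx": 0,"ry": 0,"rz": 0}])

```text
clock: 9.75
tcp_pos: [0.5294, 0.0151, 0.1312]
orientation: [-1.884, -2.514, -0.0]
contact_force: [0.4, 0.5, -0.0]
grip_width: 0.0525
gripper_force: 31.9
```

Emit:
send_rows(deltas=[{"dx": 0,"dy": -0.5,"dz": -30,"rx": 0,"ry": 0,"rz": 0},{"dx": 0,"dy": -0.5,"dz": -50,"rx": 0,"ry": 0,"rz": 0},{"dx": 0,"dy": -0.5,"dz": -57,"rx": 0,"ry": 0,"rz": 0},{"dx": 0,"dy": -0.5,"dz": -61.5,"rx": 0,"ry": 0,"rz": 0},{"dx": 0,"dy": -0.5,"dz": -61.5,"rx": 0,"ry": 0,"rz": 0}])

```text
clock: 10.17
tcp_pos: [0.5292, 0.0164, 0.0692]
orientation: [-1.879, -2.517, 0.001]
contact_force: [1.2, -1.0, 0.3]
grip_width: 0.052
gripper_force: 31.9
```

Emit:
send_rows(deltas=[{"dx": 0,"dy": 0,"dz": -1,"rx": 0,"ry": 0,"rz": 0},{"dx": 0,"dy": 0,"dz": -2,"rx": 0,"ry": 0,"rz": 0},{"dx": 0,"dy": 0,"dz": -2,"rx": 0,"ry": 0,"rz": 0}])

```text
clock: 10.42
tcp_pos: [0.53, 0.0154, 0.0685]
orientation: [1.881, 2.515, 0.002]
contact_force: [-0.4, -0.2, -0.4]
grip_width: 0.0524
gripper_force: 31.9
```

Emit:
send_rows(deltas=[{"dx": 0,"dy": -0.5,"dz": -1,"rx": 0,"ry": 0,"rz": 0},{"dx": 0,"dy": -0.5,"dz": -1,"rx": 0,"ry": 0,"rz": 0}])

```text
clock: 10.58
tcp_pos: [0.53, 0.015, 0.0677]
orientation: [1.881, 2.515, 0.002]
contact_force: [-0.4, 0.9, 3.1]
grip_width: 0.0521
gripper_force: 34.6
```

Emit:
send_rows(deltas=[{"dx": 0,"dy": 0,"dz": 0,"rx": 0,"ry": 0,"rz": 0},{"dx": 0,"dy": 0,"dz": 0,"rx": 0,"ry": 0,"rz": 0},{"dx": 0,"dy": 0,"dz": 0,"rx": 0,"ry": 0,"rz": 0}], jaw=64)

```text
clock: 10.83
tcp_pos: [0.5294, 0.0146, 0.0669]
orientation: [1.882, 2.515, 0.0]
contact_force: [0.1, 0.4, -0.1]
grip_width: 0.064
gripper_force: 0.0
```

Emit:
send_rows(deltas=[{"dx": 0,"dy": 0,"dz": 15,"rx": 0,"ry": 0,"rz": 0},{"dx": 0,"dy": 0,"dz": 50,"rx": 0,"ry": 0,"rz": 0},{"dx": 0,"dy": -20,"dz": 85,"rx": 0,"ry": 0,"rz": 0},{"dx": 5,"dy": -60,"dz": 90,"rx": 0,"ry": 0,"rz": 5},{"dx": 10,"dy": -100,"dz": 90,"rx": 0,"ry": 0,"rz": 10}])

```text
clock: 11.25
tcp_pos: [0.5416, -0.0849, 0.1598]
orientation: [1.642, 2.673, 0.006]
contact_force: [0.9, -0.6, -0.0]
grip_width: 0.0641
gripper_force: 0.0
```

Emit:
send_rows(deltas=[{"dx": 5,"dy": -40,"dz": 0,"rx": 0,"ry": 0,"rz": 5},{"dx": 10,"dy": -80,"dz": 0,"rx": 0,"ry": 0,"rz": 10},{"dx": 15,"dy": -120,"dz": 0,"rx": 0,"ry": 0,"rz": 15},{"dx": 15,"dy": -120,"dz": 0,"rx": 0,"ry": 0,"rz": 15},{"dx": 15,"dy": -120,"dz": 0,"rx": 0,"ry": 0,"rz": 15}])

```text
clock: 11.67
tcp_pos: [0.5535, -0.2093, 0.1568]
orientation: [1.302, 2.859, -0.002]
contact_force: [0.2, 0.5, -1.3]
grip_width: 0.0637
gripper_force: 0.0
```

```bash
python3 m3.py; cat > m4.py <<'E'
from h import *
import pickle
F=[pickle.load(open(n+"0.pkl","rb")) for n in("top","scene")]
# collar (dark ring) & D top in top view, subpixel by upscaling
f=F[0]; K=8
def up(f,u,v,w): 
    G=cv2.cvtColor(f["frame"],cv2.COLOR_BGR2GRAY)[v-w:v+w,u-w:u+w]; return cv2.resize(G,None,fx=K,fy=K,interpolation=cv2.INTER_CUBIC)
def back(p,u,v,w): return (p[0]+.5)/K-.5+u-w,(p[1]+.5)/K-.5+v-w
A=up(f,378,243,11); c=max(cv2.findContours((A<60).astype(np.uint8),cv2.RETR_EXTERNAL,cv2.CHAIN_APPROX_NONE)[0],key=len)
e=cv2.fitEllipse(c); p=back(e[0],378,243,11); print("collar",p,np.array(e[1])/K,ray(f,*p,.048),ray(f,*p,.072))
m=(A>60).astype(np.uint8); n,l,s,cc=cv2.connectedComponentsWithStats(m); i=l[11*K+4,11*K]; m=(l==i).astype(np.uint8); print("D area px",s[i]/np.array([K,K,K,K,K*K]))
d=max(cv2.findContours(m,cv2.RETR_EXTERNAL,cv2.CHAIN_APPROX_NONE)[0],key=len)[:,0]
W=np.array([ray(f,*back(q,378,243,11),.072)[:2] for q in d]); np.save("D.npy",W)
cen=W.mean(0); print("D contour ext",W.min(0),W.max(0))
# flat: direction minimising support distance
for a in range(-40,41,5):
    n_=np.array([np.cos(np.radians(a)),np.sin(np.radians(a))]); t=np.array([-n_[1],n_[0]]); q=(W@n_).max(); k=W@n_>q-.0008; print(a,"depth",round((q-(W@n_).min())*1e3,2),"width",round(np.ptp(W@t)*1e3,2),"flatlen",round(np.ptp(W[k]@t)*1e3,1),"asym",round(((W@t).max()+(W@t).min())*500-((W[k]@t).max()+(W[k]@t).min())*500,2))
# knob
G=up(f,495,243,18); B=(G<60).astype(np.uint8); n,l,s,cc=cv2.connectedComponentsWithStats(B); i=l[18*K,18*K]
c=max(cv2.findContours((l==i).astype(np.uint8),cv2.RETR_EXTERNAL,cv2.CHAIN_APPROX_NONE)[0],key=len)[:,0]
X=np.array([ray(f,*back(q,495,243,18),.022)[:2] for q in c]); 
o=(cv2.morphologyEx((l==i).astype(np.uint8),cv2.MORPH_OPEN,cv2.getStructuringElement(cv2.MORPH_ELLIPSE,(12*K,12*K))))
c2=max(cv2.findContours(o,cv2.RETR_EXTERNAL,cv2.CHAIN_APPROX_NONE)[0],key=len); e=cv2.fitEllipse(c2); p=back(e[0],495,243,18)
C=ray(f,*p,.022); rr=np.hypot(*(X-C[:2]).T); j=rr.argmax(); print("knob skirt",p,np.array(e[1])/K,C,"nose",ray(f,*back(c[j],495,243,18),.011),rr[j])
v=ray(f,*back(c[j],495,243,18),.011)-C; print("pointer deg",np.degrees(np.arctan2(v[1],v[0])))
# bar top from cloud
P=cloud(f)[225:262,475:515].reshape(-1,3); b=P[P[:,2]>.036]; mu=b.mean(0); w,V=np.linalg.eigh(np.cov(b[:,:2].T)); print("bar",len(b),mu,b[:,2].max(),np.degrees(np.arctan2(*V[::-1,1])),np.sqrt(w)*12**.5)
M=lambda I,x,y,h,k:cv2.resize(I[y-h:y+h,x-h:x+h],(k,k),interpolation=cv2.INTER_CUBIC)
fs=F[1]["frame"]; T=cv2.imread("pics/last_top.png")
cv2.imwrite("pics/k.png",np.clip(np.hstack([M(f["frame"],495,243,20,260),M(fs,447,357,20,260),M(fs,355,287,20,260)])*2.,0,255).astype(np.uint8))
E
python3 m4.py
```

```text
[289 206  24  24 452] [300.7 217.9] [0.618  0.0918 0.075 ] 0.0738
[328 209  24  24 454] [339.  220.6] [0.6124 0.0084 0.075 ] 0.0741
[285 244  25  25 461] [296.9 256. ] [0.5349 0.0991 0.075 ] 0.074
[323 247  25  25 463] [334.9 259.3] [0.5283 0.017  0.075 ] 0.0739
[ 0.55383731 -0.20648307  0.15654825] 0.0635834486871001
collar (377.5753450393677, 243.1548557281494) [16.49367332 16.6116333 ] [ 0.56588048 -0.07781293  0.048     ] [ 0.56390615 -0.07539338  0.072     ]
D area px [ 7.875     9.625     7.75      5.       29.765625]
D contour ext [ 0.55758667 -0.08512919] [ 0.56819024 -0.06859439]
-40 depth 13.25 width 15.33 flatlen 3.8 asym 4.25
-35 depth 12.9 width 15.84 flatlen 3.9 asym 4.56
-30 depth 12.45 width 16.23 flatlen 4.4 asym 4.79
-25 depth 11.95 width 16.54 flatlen 5.3 asym 4.59
-20 depth 11.48 width 16.79 flatlen 6.6 asym 3.94
-15 depth 11.01 width 16.92 flatlen 9.8 asym 2.55
-10 depth 10.51 width 16.91 flatlen 12.9 asym 0.92
-5 depth 10.57 width 16.78 flatlen 12.8 asym -0.49
0 depth 10.6 width 16.53 flatlen 10.8 asym -1.75
5 depth 11.2 width 16.5 flatlen 7.3 asym -3.54
10 depth 11.76 width 16.35 flatlen 5.8 asym -4.06
15 depth 12.24 width 16.06 flatlen 4.5 asym -4.69
20 depth 12.73 width 15.66 flatlen 4.0 asym -4.89
25 depth 13.18 width 15.33 flatlen 4.1 asym -4.71
30 depth 13.56 width 15.04 flatlen 3.8 asym -4.44
35 depth 13.86 width 14.7 flatlen 3.7 asym -4.01
40 depth 14.29 width 14.25 flatlen 3.7 asym -3.55
knob skirt (492.48159408569336, 244.00396728515625) [17.67493248 19.61825752] [ 0.5674087  -0.34036928  0.022     ] nose [ 0.58866973 -0.37059822  0.011     ] 0.0332835145690012
pointer deg -54.880001686376474
bar 115 [ 0.57000914 -0.34587372  0.04491395] 0.05086855694663939 132.75600694353483 [0.01326519 0.04064439]
```

View pics/k.png

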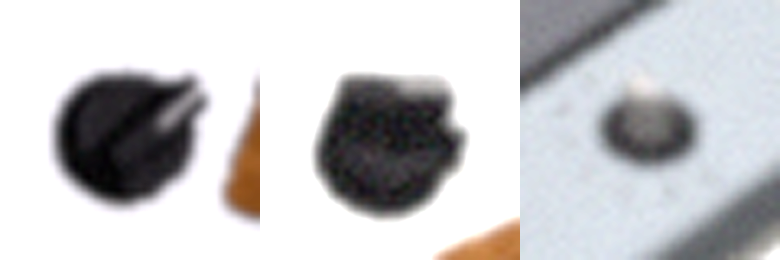

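The four cakes sit level at 84 mm pitch. The knob's bar axis is at -47° with its pointer towards (+x, -y), and the shaft's flat faces about -7°. One check on the knob's centre, then the grasp.

```bash
cat > m5.py <<'E'
from h import *
import pickle
from scipy.optimize import least_squares
F=[pickle.load(open(n+"0.pkl","rb")) for n in("top","scene")]
for f in F:
    P=cloud(f).reshape(-1,3); k=np.hypot(P[:,0]-.57,P[:,1]+.345)<.045
    b=P[k&(P[:,2]>.038)]; w,V=np.linalg.eigh(np.cov(b[:,:2].T)); print("bar",len(b),b.mean(0).round(4),np.degrees(np.arctan2(*V[::-1,1])).round(1),(np.sqrt(w)*12**.5).round(4))
    rect=cv2.minAreaRect((b[:,:2]*1e3).astype(np.float32)); print("rect",rect)
f=F[0]; K=8;u,v,w=495,243,18
G=cv2.resize(cv2.cvtColor(f["frame"],cv2.COLOR_BGR2GRAY)[v-w:v+w,u-w:u+w],None,fx=K,fy=K,interpolation=cv2.INTER_CUBIC)
n,l,s,cc=cv2.connectedComponentsWithStats((G<70).astype(np.uint8)); c=max(cv2.findContours((l==l[w*K,w*K]).astype(np.uint8),cv2.RETR_EXTERNAL,cv2.CHAIN_APPROX_NONE)[0],key=len)[:,0]
for z,test in((0,lambda a:abs(a)<100),):
    X=np.array([ray(f,(q[0]+.5)/K-.5+u-w,(q[1]+.5)/K-.5+v-w,z)[:2] for q in c]); a=np.degrees(np.arctan2(X[:,1]+.346,X[:,0]-.57)); S=X[(a>40)&(a<150)]
    print("bottom rim",len(S),least_squares(lambda p:np.hypot(*(S-p).T)-.0235,[.57,-.346]).x)
o=r.get_obs(); print(o["tcp_pos"],R.from_rotvec(o["orientation"]).as_matrix()[:,1])
E
python3 m5.py
```

```text
bar 109 [ 0.5701 -0.3462  0.0453] 132.3 [0.0131 0.0404]
rect ((570.495361328125, -346.8141174316406), (13.187013626098633, 40.2436408996582), 40.45376968383789)
bar 119 [ 0.5661 -0.3489  0.0447] 132.7 [0.0138 0.0413]
rect ((567.3009643554688, -348.2525634765625), (16.32306671142578, 40.1836051940918), 43.41824722290039)
bottom rim 122 [ 0.56961449 -0.34946594]
[ 0.55383731 -0.20648307  0.15654825] [ 7.52264060e-01  6.58861668e-01 -2.95072734e-04]
```

Emit:
send_rows(deltas=[{"dx": 4,"dy": -37,"dz": -10,"rx": 0,"ry": 0,"rz": 1.3},{"dx": 8,"dy": -74,"dz": -20,"rx": 0,"ry": 0,"rz": 1.3},{"dx": 12,"dy": -110,"dz": -35,"rx": 0,"ry": 0,"rz": 1.3},{"dx": 15,"dy": -141,"dz": -56,"rx": 0,"ry": 0,"rz": 1.3},{"dx": 15,"dy": -141,"dz": -56,"rx": 0,"ry": 0,"rz": 1.3}], jaw=34)

```text
clock: 12.13
tcp_pos: [0.5664, -0.3511, 0.0969]
orientation: [-1.266, -2.871, 0.006]
contact_force: [-0.5, -0.7, 0.3]
grip_width: 0.0341
gripper_force: 0.0
```

Emit:
send_rows(deltas=[{"dx": 0,"dy": 0,"dz": -10,"rx": 0,"ry": 0,"rz": 0},{"dx": 0,"dy": 0,"dz": -10,"rx": 0,"ry": 0,"rz": 0}])

```text
clock: 12.3
tcp_pos: [0.5692, -0.3433, 0.0886]
orientation: [-1.256, -2.876, -0.002]
contact_force: [-1.1, 1.1, -0.8]
grip_width: 0.0335
gripper_force: 0.0
```

Emit:
send_rows(deltas=[{"dx": 0,"dy": 0,"dz": -20,"rx": 0,"ry": 0,"rz": 0},{"dx": 0,"dy": 0,"dz": -30,"rx": 0,"ry": 0,"rz": 0},{"dx": 0,"dy": 0,"dz": -30,"rx": 0,"ry": 0,"rz": 0},{"dx": 0,"dy": 0,"dz": -30,"rx": 0,"ry": 0,"rz": 0},{"dx": 0,"dy": 0,"dz": -30,"rx": 0,"ry": 0,"rz": 0}])

```text
clock: 12.72
tcp_pos: [0.57, -0.3457, 0.0616]
orientation: [1.258, 2.878, 0.0]
contact_force: [-0.7, 0.6, 0.3]
grip_width: 0.0341
gripper_force: 0.0
```

Emit:
send_rows(deltas=[{"dx": -1,"dy": -2,"dz": -10,"rx": 0,"ry": 0,"rz": 0},{"dx": -1,"dy": -2,"dz": -20,"rx": 0,"ry": 0,"rz": 0},{"dx": -1,"dy": -2,"dz": -24,"rx": 0,"ry": 0,"rz": 0},{"dx": -1,"dy": -2,"dz": -24,"rx": 0,"ry": 0,"rz": 0},{"dx": -1,"dy": -2,"dz": -24,"rx": 0,"ry": 0,"rz": 0}])

```text
clock: 13.13
tcp_pos: [0.568, -0.3482, 0.0362]
orientation: [-1.26, -2.877, -0.0]
contact_force: [0.4, 0.3, 0.5]
grip_width: 0.0339
gripper_force: 0.0
```

Emit:
send_rows(deltas=[{"dx": 0,"dy": 0,"dz": 0,"rx": 0,"ry": 0,"rz": 0},{"dx": 0,"dy": 0,"dz": 0,"rx": 0,"ry": 0,"rz": 0},{"dx": 0,"dy": 0,"dz": 0,"rx": 0,"ry": 0,"rz": 0},{"dx": 0,"dy": 0,"dz": 0,"rx": 0,"ry": 0,"rz": 0},{"dx": 0,"dy": 0,"dz": 0,"rx": 0,"ry": 0,"rz": 0}], jaw=5, newtons=60)

```text
clock: 13.55
tcp_pos: [0.5687, -0.3485, 0.0372]
orientation: [1.26, 2.877, -0.0]
contact_force: [-0.2, -0.3, 2.0]
grip_width: 0.0115
gripper_force: 60.7
```

Emit:
send_rows(deltas=[{"dx": 0,"dy": 0,"dz": 25,"rx": 0,"ry": 0,"rz": 0},{"dx": 0,"dy": 0,"dz": 60,"rx": 0,"ry": 0,"rz": 0},{"dx": 0,"dy": 10,"dz": 98,"rx": 0,"ry": 0,"rz": 5},{"dx": 0,"dy": 45,"dz": 103,"rx": 0,"ry": 0,"rz": 10},{"dx": 0,"dy": 83,"dz": 103,"rx": 0,"ry": 0,"rz": 15}])

```text
clock: 13.97
tcp_pos: [0.5696, -0.2683, 0.1436]
orientation: [0.873, 3.01, -0.003]
contact_force: [0.5, 1.0, -1.0]
grip_width: 0.0117
gripper_force: 60.5
```

Emit:
send_rows(deltas=[{"dx": 0,"dy": 38,"dz": 0,"rx": 0,"ry": 0,"rz": 5.5},{"dx": -1,"dy": 77,"dz": 0,"rx": 0,"ry": 0,"rz": 11},{"dx": -2,"dy": 116,"dz": 0,"rx": 0,"ry": 0,"rz": 16.5},{"dx": -3,"dy": 154,"dz": 0,"rx": 0,"ry": 0,"rz": 22},{"dx": -3,"dy": 188,"dz": 0,"rx": 0,"ry": 0,"rz": 25.5}])

```text
clock: 14.38
tcp_pos: [0.5647, -0.0747, 0.1399]
orientation: [-0.177, -3.136, -0.001]
contact_force: [0.5, 0.4, -1.0]
grip_width: 0.0117
gripper_force: 60.5
```

Emit:
send_rows(deltas=[{"dx": 0,"dy": 0,"dz": 0,"rx": 0,"ry": 0,"rz": 0},{"dx": 0,"dy": 0,"dz": 0,"rx": 0,"ry": 0,"rz": 0},{"dx": 0,"dy": 0,"dz": -10,"rx": 0,"ry": 0,"rz": 0},{"dx": 0,"dy": 0,"dz": -20,"rx": 0,"ry": 0,"rz": 0},{"dx": 0,"dy": 0,"dz": -20,"rx": 0,"ry": 0,"rz": 0}])

```text
clock: 14.8
tcp_pos: [0.5635, -0.079, 0.1172]
orientation: [-0.19, -3.132, 0.001]
contact_force: [-0.9, -0.5, -1.0]
grip_width: 0.0116
gripper_force: 60.5
```

Emit:
send_rows(deltas=[{"dx": 0,"dy": 0,"dz": 0,"rx": 0,"ry": 0,"rz": 0},{"dx": 0,"dy": 0,"dz": 0,"rx": 0,"ry": 0,"rz": 0},{"dx": 0,"dy": 0,"dz": 0,"rx": 0,"ry": 0,"rz": 0}])

```text
clock: 15.05
tcp_pos: [0.5655, -0.078, 0.1199]
orientation: [0.188, 3.136, -0.0]
contact_force: [-0.7, 0.9, -0.5]
grip_width: 0.0117
gripper_force: 60.5
```

```bash
python3 - <<'E'
from h import *
o=r.get_obs(); y=R.from_rotvec(o["orientation"]).as_matrix()[:,1]; print(o["clock"],o["tcp_pos"],np.degrees(np.arctan2(y[1],y[0])),o["contact_force"],o["grip_width"])
f=grab("scene"); g=grab("top"); M=lambda I,x,y,h:cv2.resize(I[y-h:y+h,x-h:x+h],(390,390),interpolation=cv2.INTER_CUBIC)
cv2.imwrite("pics/ins.png",np.clip(np.hstack([M(f["frame"],352,275,35),M(g["frame"],378,243,45)])*1.8,0,255).astype(np.uint8))
E
```

```text
15.05 [ 0.56549632 -0.07796479  0.11986247] 83.14835290325276 [-0.72291971  0.8717147  -0.50488947] 0.011653972072303016
```

View pics/ins.png

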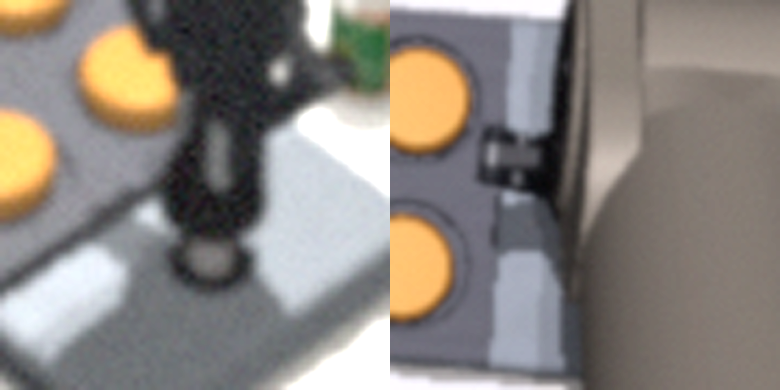

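The knob hangs centred over the shaft, with its pointer at -6.9°. Lowering it gradually.

Emit:
send_rows(deltas=[{"dx": 0.5,"dy": 0.5,"dz": -5,"rx": 0,"ry": 0,"rz": 0},{"dx": 0.5,"dy": 0.5,"dz": -10,"rx": 0,"ry": 0,"rz": 0},{"dx": 0.5,"dy": 0.5,"dz": -13,"rx": 0,"ry": 0,"rz": 0},{"dx": 0.5,"dy": 0.5,"dz": -16,"rx": 0,"ry": 0,"rz": 0},{"dx": 0.5,"dy": 0.5,"dz": -16,"rx": 0,"ry": 0,"rz": 0}])

```text
clock: 15.57
tcp_pos: [0.5659, -0.0768, 0.1031]
orientation: [-0.186, -3.136, 0.0]
contact_force: [-0.2, 0.3, -1.3]
grip_width: 0.0115
gripper_force: 60.5
```

It's about 6 mm on the shaft with no force. Continuing home.

Emit:
send_rows(deltas=[{"dx": 0,"dy": 0,"dz": -3,"rx": 0,"ry": 0,"rz": 0},{"dx": 0,"dy": 0,"dz": -6,"rx": 0,"ry": 0,"rz": 0},{"dx": 0,"dy": 0,"dz": -9,"rx": 0,"ry": 0,"rz": 0},{"dx": 0,"dy": 0,"dz": -10,"rx": 0,"ry": 0,"rz": 0},{"dx": 0,"dy": 0,"dz": -10,"rx": 0,"ry": 0,"rz": 0}])

```text
clock: 15.98
tcp_pos: [0.5659, -0.0768, 0.0935]
orientation: [-0.186, -3.136, -0.0]
contact_force: [0.9, -0.4, -0.5]
grip_width: 0.0113
gripper_force: 60.5
```

Emit:
send_rows(deltas=[{"dx": 0,"dy": 0,"dz": -2,"rx": 0,"ry": 0,"rz": 0},{"dx": 0,"dy": 0,"dz": -4,"rx": 0,"ry": 0,"rz": 0},{"dx": 0,"dy": 0,"dz": -4,"rx": 0,"ry": 0,"rz": 0},{"dx": 0,"dy": 0,"dz": -4,"rx": 0,"ry": 0,"rz": 0}])

```text
clock: 16.32
tcp_pos: [0.566, -0.0769, 0.09]
orientation: [0.186, 3.136, 0.0]
contact_force: [-0.5, 0.2, 2.5]
grip_width: 0.0113
gripper_force: 60.9
```

Emit:
send_rows(deltas=[{"dx": 0,"dy": 0,"dz": -3,"rx": 0,"ry": 0,"rz": 0},{"dx": 0,"dy": 0,"dz": -5,"rx": 0,"ry": 0,"rz": 0},{"dx": 0,"dy": 0,"dz": -7,"rx": 0,"ry": 0,"rz": 0},{"dx": 0,"dy": 0,"dz": -7,"rx": 0,"ry": 0,"rz": 0},{"dx": 0,"dy": 0,"dz": -7,"rx": 0,"ry": 0,"rz": 0}])

```text
clock: 16.73
tcp_pos: [0.5663, -0.0769, 0.0845]
orientation: [0.186, 3.135, 0.0]
contact_force: [-4.8, 0.1, 20.0]
grip_width: 0.0119
gripper_force: 63.6
```

Emit:
send_rows(deltas=[{"dx": 0,"dy": 0,"dz": -2,"rx": 0,"ry": 0,"rz": 0},{"dx": 0,"dy": 0,"dz": -4,"rx": 0,"ry": 0,"rz": 0},{"dx": 0,"dy": 0,"dz": -4,"rx": 0,"ry": 0,"rz": 0},{"dx": 0,"dy": 0,"dz": -4,"rx": 0,"ry": 0,"rz": 0}])

```text
clock: 17.07
tcp_pos: [0.5667, -0.0769, 0.0839]
orientation: [0.187, 3.134, 0.001]
contact_force: [-16.1, 2.6, 51.4]
grip_width: 0.0117
gripper_force: 68.0
```

It's on the end stop after about 8 mm of travel. I'll back off to a moderate push and take one check.

Emit:
send_rows(deltas=[{"dx": 0,"dy": 0,"dz": 3,"rx": 0,"ry": 0,"rz": 0},{"dx": 0,"dy": 0,"dz": 3,"rx": 0,"ry": 0,"rz": 0},{"dx": 0,"dy": 0,"dz": 3,"rx": 0,"ry": 0,"rz": 0},{"dx": 0,"dy": 0,"dz": 3,"rx": 0,"ry": 0,"rz": 0},{"dx": 0,"dy": 0,"dz": 3,"rx": 0,"ry": 0,"rz": 0}])

```text
clock: 17.48
tcp_pos: [0.5664, -0.0769, 0.0844]
orientation: [0.187, 3.135, 0.001]
contact_force: [-7.5, 0.6, 27.5]
grip_width: 0.0117
gripper_force: 64.3
```

```bash
python3 m3.py; python3 - <<'E'
from h import *
f=grab("scene"); cv2.imwrite("pics/fin.png",np.clip(cv2.resize(f["frame"][225:325,270:400],None,fx=4,fy=4,interpolation=cv2.INTER_CUBIC)*1.7,0,255).astype(np.uint8))
E
```

```text
[289 206  24  24 452] [300.7 217.8] [0.618  0.0917 0.075 ] 0.0738
[328 209  24  24 454] [339.  220.6] [0.6124 0.0083 0.075 ] 0.0742
[285 244  25  25 465] [296.9 256. ] [0.535  0.0991 0.075 ] 0.0738
[323 247  25  25 463] [334.9 259.2] [0.5284 0.017  0.075 ] 0.074
[ 0.56636613 -0.07690729  0.0843743 ] 0.011801402247799153
```

View pics/fin.png

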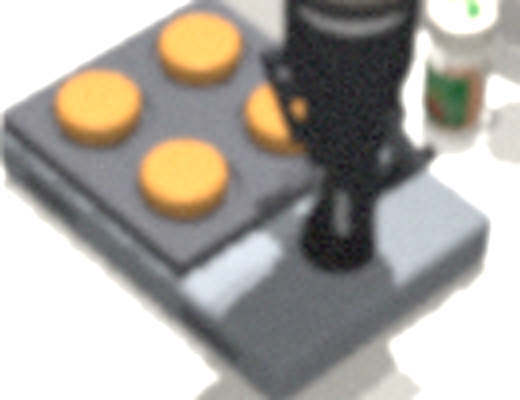

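The picture shows all four cakes flat in the wells. The knob is down near the panel at about (340,240) with the fingers still on it. Handing in.

```bash
python3 -c "
from bench import r
print(r.hand_in())"
```

```text
the job is handed in; nothing more can be done
None
```

The job is handed in, with no verdict returned: all four cakes measured flat in their wells, and the knob is home on the D-shaft, held pressed against the end stop at about 27 N.

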